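# Find the heater block that takes the go pin

### The job

One of the two aluminium heater blocks has a bore that was not finished to depth. Take the go pin from its stand and try the blocks gently (never pressing over 25 N) where they stand to find the one that takes the pin right down to its collar, seating it there; then put the pin back home in its stand and set that block upright in the clear tray, released. Leave the other block where it stands and do not disturb the beaker or the specimen cup.

Things in the scene. Friction and masses are not known exactly. Their poses are not given: they have to be found in the camera images.
- block_p: Aluminium heater block, 44 x 44 x 52 mm, 0.2 to 0.3 kg, standing loose. Origin: centre of its underside; z up, x and y square to its sides. A 20 mm bore with a 1.5 mm chamfer opens in the middle of its top (z = 52 mm) and ends at a shoulder (an 11 mm hole runs on below): 47 mm down in one of the two blocks, 30 mm in the other. Outside they are alike; only the go pin tells which is which.
- block_q: Aluminium heater block, 44 x 44 x 52 mm, 0.2 to 0.3 kg, standing loose. Origin: centre of its underside; z up, x and y square to its sides. A 20 mm bore with a 1.5 mm chamfer opens in the middle of its top (z = 52 mm) and ends at a shoulder (an 11 mm hole runs on below): 47 mm down in one of the two blocks, 30 mm in the other. Outside they are alike; only the go pin tells which is which.
- gauge: Steel go pin with a spring-loaded tip, 104 mm long, 0.15 kg, upright in the stand, loose. Origin: centre of the pin's lower end when it is sprung out, z up. Square handle 20 x 20 mm, flats across x and y, from z = 54 to 104 mm; below it a 12 mm shank, then collar and pin (see gauge_pin), which can push up by 5 mm towards the handle.
- gauge_pin: The sprung part of the gauge: pin 18.5 mm across and 40 mm long, its last 3 mm tapered to 15 mm, and above it a round collar 32 mm across (z = 40 to 45 mm). Origin: centre of its lower end, z up. The spring yields from 1.8 N on by 1.2 N a mm and is solid after 5 mm. Fully home: the collar sits on the top of the block or stand.
- gauge_stand: Fixed grey plastic stand: block 64 x 64 x 46 mm on an 84 x 84 x 6 mm foot. Origin: centre of its underside, z up. A 22 mm hole 43 mm deep with a 2 mm chamfer opens in the middle of its top (z = 46 mm); with the pin home the gauge's origin is 6 mm above the stand's.
- pass_tray: Clear plastic tray for the block that passes, 114 (x) x 134 (y) x 35 mm, 0.15 kg, loose. Origin at the centre of its underside, z up; inner floor 3 mm up and 104 x 124 mm, walls 4 mm thick and 34 mm high.
- beaker: Small beaker, 53 mm across and 70 mm high, a bystander. Origin at the centre of its underside.
- specimen_cup: Specimen cup with screw lid, 51 mm across and 64 mm high, a bystander. Origin at the centre of its underside.
Things that resemble listed ones, but are neither listed nor needed, are in the scene too. Leave any orange, turquoise or yellow look-alike of the gauge alone.

How it is judged:
On the way:
1. the go pin is down to its collar (within 3 mm) in the block that takes it, both blocks within 30 mm of where they stood (z of gauge_pin in the frame of block_p below 0.015 m and horizontal distance between gauge_pin and block_p below 0.004 m and angle between the z axis of gauge and the z axis of block_p, either way round below 0.1 rad and distance of each of block_p, block_q from where it was at the start of the episode below 0.03 m), for 0.1 s.
At the end, for the whole second after the job is handed in: The block that took the pin stands upright (tilt below 0.1 rad) and at rest on the floor of the tray (underside within 5 mm of the floor); the go pin is back home in its stand, within 4 mm of full depth and upright; the other block stands upright within 30 mm of where it was (x of block_p in the frame of pass_tray between -0.036 and 0.036 m and y of block_p in the frame of pass_tray between -0.046 and 0.046 m and z of block_p in the frame of pass_tray below 0.008 m and angle between each of block_p, pass_tray, block_q's own z axis and vertical below 0.1 rad and linear speed of block_p below 0.02 m/s and horizontal distance between gauge and gauge_stand below 0.005 m and z of gauge in the frame of gauge_stand below 0.01 m and angle between gauge's own z axis and vertical below 0.15 rad and distance of block_q from where it was at the start of the episode below 0.03 m); the robot touches nothing.
It fails at once if the go pin is pressed on a block with more than 25 N (contact force between gauge and block_p above 25 N or contact force between gauge and block_q above 25 N).
It fails at once if the beaker or the specimen cup is moved by more than 30 mm (distance of any of beaker, specimen_cup from where it was at the start of the episode above 0.03 m).
It also fails if it takes over 72 s, if anything falls off the work surface, if the arm or the gripper's body presses on something with over 40 N, if the wrist force passes 120 N, or if a joint passes its speed limit or range.

### The arm

A 7-joint arm with a two-finger parallel gripper is mounted at the origin on a cart in front of the work surface, level with it; the furniture and walls round the work are solid. World frame = base frame: x ahead of the robot, y to its left, z up, the work surface at z = 0. Lengths are in m, angles in rad, forces in N, time in s.
With the tool pointing down it reaches from about 0.35 to 0.9 m from the base axis. Payload 8.1 kg.
Tool frame: the origin (TCP) lies on the centre line of the jaws, within the pads' length; the fingertips stand 11 mm ahead of it and the grasp point (between the pads) lies 8 mm behind it; z points along the fingers, y is the line along which they close (so a half turn about z gives the same grasp; the last joint's range is limited). The gripper opens to 85 mm and grips with 20 to 120 N. Pads are 22 mm wide; open, the fingers measure 114 mm over their backs; the gripper's body (76 mm by 85 mm) begins 54 mm behind the grasp point. The pads swing forward as they close: fully open they stand 13 mm farther back than shut.
Start: joints at [1.016, 0.434, 0.025, 1.573, -0.012, 1.134, -0.075], TCP at [0.273, -0.562, 0.205] pointing down, gripper open.
Joint ranges: [-2.62, 2.62], [-0.44, 2.09], [-1.27, 1.32], [0.08, 2.57], [-1.32, 4.46], [0.12, 2], [-2.74, 2.74]. Speed limits (rad/s): [2.22, 2.22, 3.01, 3.01, 3.14, 3.14, 3.14].

### API

Orientations are given as [roll, pitch, yaw] about the fixed x, y, z axes, in that order (R = Rz(yaw) Ry(pitch) Rx(roll)).
In Python, from bench import get_state, viewer, order gives the robot as it stands.
- The arm moves only by the tool servo_tool, never from a script. Its argument "deltas" is a list of rows, each an object with "dp": the shift along the tool's x, y, z in mm, a list of three; "angular": the turn, a rotation vector about the tool's x, y, z in degrees, a list of three. In form: [{"dp": [dx, dy, dz], "angular": [wx, wy, wz]}, ...]. A call has 1 to 20 rows; each row shifts and turns the commanded pose from where the row before left it, along the tool's axes as they then stand; what a row does not reach is not made up. A row lasts 1/10 s, in which the tool goes at most 50 mm and 8.59 degrees, less where a joint would pass 70% of its speed; a pose out of reach is approached as far as the arm can. A call with a gripper value outside its range is refused whole. "hand" is the finger opening in mm, from 0 to 85.4, set as the call begins (left out, the last holds). The fingers move at their own pace and stop on an object; "newtons" is the grip in N (left out, the last holds). Time passes only in rows, so rows that do not move let the fingers close. It gives the time, the measured TCP pose, the force, the opening and the grip force at its end, in the units of the state.
- get_state(): the state, without advancing time (a new reading comes with each control period).
- viewer.camera(name): name is "scene" or "side" or "wrist"; returns the picture (420x560x3 uint8, red, green, blue); there is no depth.
- viewer.camera_info(name): a dict with "fov_y" (degrees; the focal length in pixels is half the picture's height over the tangent of half this angle, whatever the lens; pixels are square), "cx", "cy" (the principal point, pixels), "rvec" (rotation vector, rad) and "tvec" (3), from world to camera coordinates, as OpenCV has them. Camera axes: x right, y down, z forward; pixel columns grow to the right and rows downward; lengths in m; the calibration is good to about 2 mm. The wrist camera is an equidistant fisheye: a pixel r from the principal point sees the ray r / f radians off the axis. A picture is of the moment at which its call begins: read the wrist's pose just before it. camera_info takes no time and is no camera call; for the wrist camera it gives the pose at the moment of the call.
- order.sign_off(): hands the job in; it is judged then, once.
The state is a dict: "time_s": time; "qpos": joint angles; "joint_velocities": joint speeds; "joint_efforts": joint torques, N m; "tool_pos": TCP position; "ee_rot": TCP orientation; "contact_force": force on the tool from outside, world axes, zero at the start; "torque": the same for the moment, N m; "grip_width": finger opening in m; "gripper_force": force on a finger pad.
Only numpy, scipy, OpenCV 4.12 (cv2) and the standard library are available. Lean on these libraries where they do the work, as an engineer would, in place of code of your own. Each camera call takes 0.05 s, during which the arm holds its last target. There are 200 camera calls.

## Working session

There is one attempt and no reset: what is moved stays moved. The work goes in short steps, Python scripts to look and compute and a tool call to move; the robot and the scene stay as the last step left them, time stands still between calls to the robot, and variables do not carry over. Pictures are saved under pics/ and viewed, at most 10 in all, crops included, and the job is handed in when it is done.

Besides the shell and the picture viewer there is one more tool, called after ">>>" as a command line: name --argument value ..., lists and objects as JSON in quotes. servo_tool: Moves the arm, as the interface text tells. Its arguments: {"type":"object","properties":{"deltas":{"type":"array","items":{"type":"object","properties":{"dp":{"type":"array","items":{"type":"number"}},"angular":{"type":"array","items":{"type":"number"}}}}},"hand":{"type":"number"},"newtons":{"type":"number"}},"required":["deltas"]}

```bash
mkdir -p pics
python3 - <<'E'
from bench import get_state, viewer
import cv2,numpy as np
s=get_state();print(s)
for n in("scene","side","wrist"):
    print(n,viewer.camera_info(n))
    cv2.imwrite(f"pics/{n}0.png",viewer.camera(n)[:,:,::-1])
E
```

```text
{'time_s': 0.0, 'qpos': array([ 1.0163854 ,  0.43520976,  0.02498152,  1.57409532, -0.0116082 ,
        1.13400054, -0.07508761]), 'joint_velocities': array([ 0.00168817, -0.00061281, -0.00062226, -0.00093175, -0.00084016,
       -0.00013775, -0.00071891]), 'joint_efforts': array([-5.03921328e-04, -6.70482516e+01,  1.02389038e+00, -3.16211414e+01,
        1.53707794e-02,  1.22754404e-02, -2.63501681e-05]), 'tool_pos': array([ 0.27257771, -0.56182287,  0.204635  ]), 'ee_rot': array([-3.14003096e+00,  1.38291940e-04,  4.51742412e-01]), 'contact_force': array([ 0.6982431 , -0.00362782,  0.03348404]), 'torque': array([0.02602893, 0.01517006, 0.00831011]), 'gripper_force': 0.0, 'grip_width': 0.08502203538342755}
scene {'fov_y': 53.50675314371475, 'cx': 274.53251715324325, 'cy': 208.96856605994688, 'rvec': array([ 0.68115885, -2.58105731,  1.15200569]), 'tvec': array([0.52335832, 0.21658052, 0.91902884])}
side {'fov_y': 57.19770932138335, 'cx': 283.3944626277559, 'cy': 213.60681189355722, 'rvec': array([ 0.07242056,  2.85574733, -1.23973745]), 'tvec': array([ 0.58535681, -0.00173403,  1.2336804 ])}
wrist {'fov_y': 65.70646984690485, 'cx': 283.3403572793681, 'cy': 208.31012972141696, 'rvec': array([-2.43561104,  1.52568632,  0.23522363]), 'tvec': array([-0.62388509, -0.03881489,  0.37883718])}
```

View pics/scene0.png

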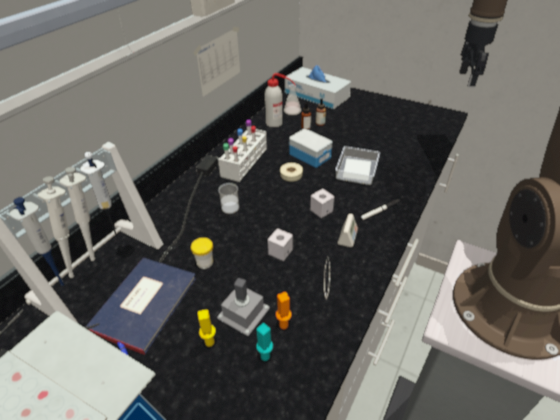

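View pics/side0.png

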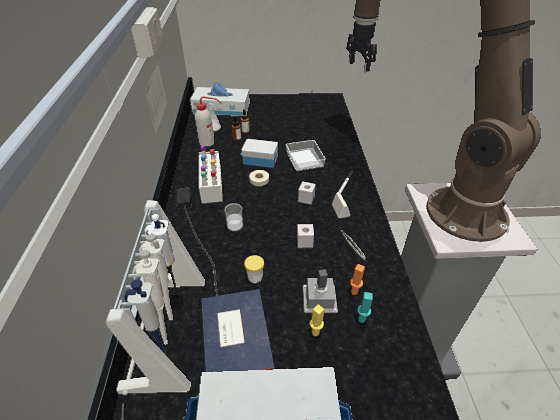

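Candidates for the go pin: grey in the grey stand, scene (241,290) / side (322,278); orange (284,310), turquoise (264,342) and yellow (207,328) are look-alikes. The grey one fits: it is upright in the stand. Blocks are at scene (321,203) and (280,244), and the tray is at (358,165). I'll confirm this with an enlarged crop.

```bash
cat > h.py <<'E'
from bench import get_state, viewer
import cv2,numpy as np
from scipy.spatial.transform import Rotation as Ro
def ray(info,u,v):
    f=210/np.tan(np.radians(info['fov_y']/2)); R=Ro.from_rotvec(info['rvec']).as_matrix()
    d=np.array([u-info['cx'],v-info['cy'],f],float)
    if info.get('fish'):
        r=np.hypot(d[0],d[1]);t=r/f; d=np.array([np.sin(t)*d[0]/max(r,1e-9),np.sin(t)*d[1]/max(r,1e-9),np.cos(t)])
    return -R.T@info['tvec'], R.T@(d/np.linalg.norm(d))
def plane(info,u,v,z):
    o,d=ray(info,u,v); return o+d*(z-o[2])/d[2]
def I(n):
    i=dict(viewer.camera_info(n)); i['fish']=n=='wrist'; return i
def tri(rs):
    A=sum(np.eye(3)-np.outer(d,d) for o,d in rs); b=sum((np.eye(3)-np.outer(d,d))@o for o,d in rs)
    return np.linalg.solve(A,b)
E
python3 - <<'E'
from h import *
a=cv2.imread('pics/scene0.png')[150:360,190:400];b=cv2.imread('pics/side0.png')[130:340,210:400]
a=cv2.resize(a,(400,400),interpolation=2);b=cv2.resize(b,(380,420),interpolation=2)[:400]
cv2.imwrite('pics/crop1.png',np.hstack([a,b]))
S,D=I('scene'),I('side')
for n,p,q,z in [('gauge',(241,283),(322,272),.1),('b1',(321,196),(307,186),.052),('b2',(280,237),(305.5,229),.052),('cup',(203,245),(254,262),.064),('beaker',(229,190),(234,209),.07)]:
    print(n,tri([ray(S,*p),ray(D,*q)]).round(3),plane(S,*p,z).round(3),plane(D,*q,z).round(3))
E
```

```text
gauge [0.51  0.297 0.102] [0.51  0.298 0.1  ] [0.509 0.293 0.1  ]
b1 [ 0.506 -0.084  0.059] [ 0.508 -0.088  0.052] [ 0.505 -0.096  0.052]
b2 [0.529 0.102 0.054] [0.529 0.103 0.052] [0.528 0.098 0.052]
cup [0.675 0.22  0.059] [0.671 0.225 0.064] [0.675 0.223 0.064]
beaker [0.734 0.024 0.068] [0.731 0.029 0.07 ] [0.734 0.023 0.07 ]
```

View pics/crop1.png

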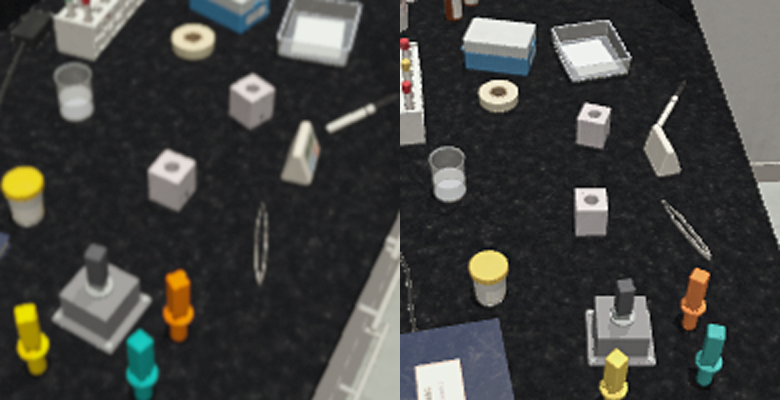

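The crop confirms it. The go pin is the dark grey handle in the grey stand (crop 97,265 left; 625,300 right). Orange, turquoise and yellow stand beside it and aren't touched. The two blocks show bores on top, and the clear tray is at upper right. Next I plan a move to a high viewpoint over the blocks.

```bash
cat >> h.py <<'E'
def Rt(s): return Ro.from_euler('xyz',s['ee_rot']).as_matrix()
def go(t,yaw=None):
    s=get_state(); R=Rt(s); d=R.T@(np.array(t)-s['tool_pos'])*1000
    print('t',round(s['time_s'],2),'pos',s['tool_pos'].round(4),'rot',np.degrees(s['ee_rot']).round(2),'F',s['contact_force'].round(1),'w',round(s['grip_width'],4),'dp',d.round(1))
    if yaw is not None:
        # tool-down target with yaw (deg); first turn (tool rotvec deg), then dp in the turned frame
        T=Ro.from_euler('xyz',[180,0,yaw],degrees=True).as_matrix()
        print('turn',np.degrees(Ro.from_matrix(R.T@T).as_rotvec()).round(1),'then dp',(T.T@(np.array(t)-s['tool_pos'])*1000).round(1))
E
python3 - <<'E'
from h import *
i=I('wrist');s=get_state();R=Rt(s);o,d=ray(i,i['cx'],i['cy']);_,dr=ray(i,i['cx']+100,i['cy'])
print('cam in tool',(R.T@(o-s['tool_pos'])).round(3),'axis',(R.T@d).round(3),'imgx',(R.T@dr).round(3))
go([.43,.0,.30])
S,D=I('scene'),I('side')
for n,p,q in [('orange',(284,296),(358,267)),('turq',(264,328),(367,294)),('yel',(205,314),(318,308))]:
    print(n,tri([ray(S,*p),ray(D,*q)]).round(3))
# tray rim corners, scene crop pixels
for c in [(343,149),(380,154),(374,183),(337,176)]: print('tray',plane(S,*c,.035).round(3))
for c in [(285,144),(315,141),(326,161),(294,168)]: print('trayD',plane(D,*c,.035).round(3))
E
```

```text
cam in tool [ 0.077 -0.001 -0.168] axis [-0.3    0.001  0.954] imgx [-0.286  0.303  0.909]
t 0.15 pos [ 0.2727 -0.562   0.2048] rot [-1.7993e+02  1.0000e-02  2.5880e+01] F [-0.5  0.4 -0.7] w 0.0854 dp [ 386.8 -437.   -94.7]
orange [0.418 0.28  0.096]
turq [0.414 0.363 0.1  ]
yel [0.531 0.393 0.098]
tray [ 0.556 -0.354  0.035]
tray [ 0.442 -0.383  0.035]
tray [ 0.408 -0.233  0.035]
tray [ 0.515 -0.213  0.035]
trayD [ 0.56  -0.372  0.035]
trayD [ 0.445 -0.388  0.035]
trayD [ 0.42  -0.255  0.035]
trayD [ 0.538 -0.219  0.035]
```

>>> servo_tool --deltas '[{"dp": [15,-12,-3]},{"dp": [29,-24,-5]},{"dp": [29,-24,-5]},{"dp": [29,-24,-5]},{"dp": [29,-24,-5]},{"dp": [29,-24,-5]},{"dp": [29,-24,-5]},{"dp": [29,-24,-5]},{"dp": [29,-24,-5]},{"dp": [29,-24,-5]},{"dp": [29,-24,-5]},{"dp": [29,-24,-5]},{"dp": [29,-24,-5]},{"dp": [29,-24,-5]},{"dp": [29,-24,-5]},{"dp": [29,-24,-5]},{"dp": [29,-24,-5]},{"dp": [29,-24,-5]},{"dp": [15,-14,-5]},{"dp": [0,0,0]}]'

```text
validation failed for argument at $.de...
```

Run:
```python
from h import *
import pickle
i=I('wrist');im=viewer.camera('wrist')[:,:,::-1];pickle.dump(i,open('w1.pkl','wb'))
cv2.imwrite('pics/w1.png',im);go([.55,.05,.3])
```

```text
t 0.2 pos [ 0.2727 -0.562   0.2049] rot [-1.7995e+02  1.0000e-02  2.5880e+01] F [0.7 0.7 0.2] w 0.0853 dp [ 516.7 -429.7  -94.7]
```

View pics/w1.png

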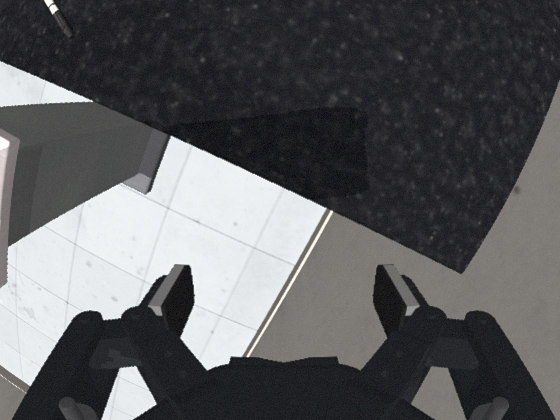

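The move was refused, probably because each row needs "angular". The picture only shows the start view: fingers at the bottom, and image up is tool +x. I'll send it again.

>>> servo_tool --deltas '[{"dp": [15,-12,-3],"angular": [0,0,0]},{"dp": [29,-24,-5],"angular": [0,0,0]},{"dp": [29,-24,-5],"angular": [0,0,0]},{"dp": [29,-24,-5],"angular": [0,0,0]},{"dp": [29,-24,-5],"angular": [0,0,0]},{"dp": [29,-24,-5],"angular": [0,0,0]},{"dp": [29,-24,-5],"angular": [0,0,0]},{"dp": [29,-24,-5],"angular": [0,0,0]},{"dp": [29,-24,-5],"angular": [0,0,0]},{"dp": [29,-24,-5],"angular": [0,0,0]},{"dp": [29,-24,-5],"angular": [0,0,0]},{"dp": [29,-24,-5],"angular": [0,0,0]},{"dp": [29,-24,-5],"angular": [0,0,0]},{"dp": [29,-24,-5],"angular": [0,0,0]},{"dp": [29,-24,-5],"angular": [0,0,0]},{"dp": [29,-24,-5],"angular": [0,0,0]},{"dp": [29,-24,-5],"angular": [0,0,0]},{"dp": [29,-24,-5],"angular": [0,0,0]},{"dp": [15,-14,-5],"angular": [0,0,0]},{"dp": [0,0,0],"angular": [0,0,0]}]'

```text
time_s: 2.2
tool_pos: [0.554, 0.0613, 0.2989]
ee_rot: [-3.14, -0.002, 0.458]
contact_force: [-0.4, -0.3, 0.7]
grip_width: 0.0854
gripper_force: 0.0
```

Run:
```python
from h import *
import pickle
i=I('wrist');im=viewer.camera('wrist')[:,:,::-1];pickle.dump(i,open('w1.pkl','wb'))
cv2.imwrite('pics/w2.png',im);go([.55,.05,.3])
```

```text
t 2.25 pos [0.5536 0.0588 0.2985] rot [-1.7997e+02 -1.0000e-02  2.6090e+01] F [ 0.3 -0.6 -0.8] w 0.0857 dp [-7.1  6.4 -1.5]
```

View pics/w2.png

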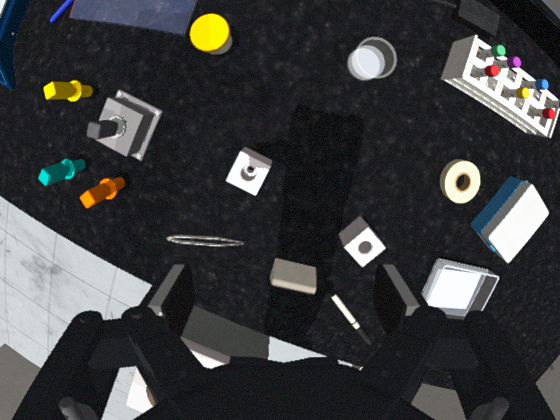

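The wrist view shows the go pin in its stand at (97,129)-(118,126), block bores at (251,171) and (365,247), and the tray at (460,290). I'll enlarge the three objects and measure them.

Run:
```python
from h import *
import pickle
i=pickle.load(open('w1.pkl','rb'));im=cv2.imread('pics/w2.png')
c=lambda x,y,w,h:cv2.resize(im[y:y+h,x:x+w],(w*5,h*5),interpolation=cv2.INTER_CUBIC)
cv2.imwrite('pics/crop2.png',np.hstack([c(80,85,85,80),np.vstack([c(222,140,55,40),c(338,212,55,40)])]))
g=cv2.cvtColor(im,6)
for n,(x,y,w,h) in {'b2':(220,140,60,62),'b1':(335,210,60,62)}.items():
    sub=g[y:y+h,x:x+w]
    for th in(150,190,215):
        m=(sub>th).astype(np.uint8); cs,_=cv2.findContours(m,0,2); k=max(cs,key=cv2.contourArea)[:,0]
        P=np.array([plane(i,u+x,v+y,.052)[:2] for u,v in k],np.float32)*1000
        print(n,th,cv2.minAreaRect(P))
    full=np.zeros_like(m);cv2.drawContours(full,[cv2.convexHull(k)],-1,1,-1);full=cv2.erode(full,np.ones((5,5)))
    vv,uu=np.where((sub<110)&(full>0)); print('bore px',uu.mean()+x,vv.mean()+y,len(uu),plane(i,uu.mean()+x,vv.mean()+y,.050).round(4))
```

```text
b2 150 ((528.5999145507812, 101.44674682617188), (44.92577362060547, 44.815673828125), 88.56647491455078)
b2 190 ((528.1461181640625, 101.1539306640625), (44.16234588623047, 44.3158073425293), 87.99858856201172)
b2 215 ((528.0125122070312, 101.23126220703125), (44.15509033203125, 43.651634216308594), 88.5667953491211)
bore px 247.78082191780823 173.2876712328767 73 [0.5276 0.101  0.05  ]
b1 150 ((504.9358215332031, -91.75324249267578), (45.613853454589844, 45.39643859863281), 68.32023620605469)
b1 190 ((504.8939514160156, -91.78873443603516), (44.38154602050781, 44.430049896240234), 69.23588562011719)
b1 215 ((504.8049011230469, -91.7236328125), (44.20154571533203, 44.06602478027344), 69.01424407958984)
bore px 364.7 246.76 100 [ 0.5048 -0.0921  0.05  ]
```

View pics/crop2.png

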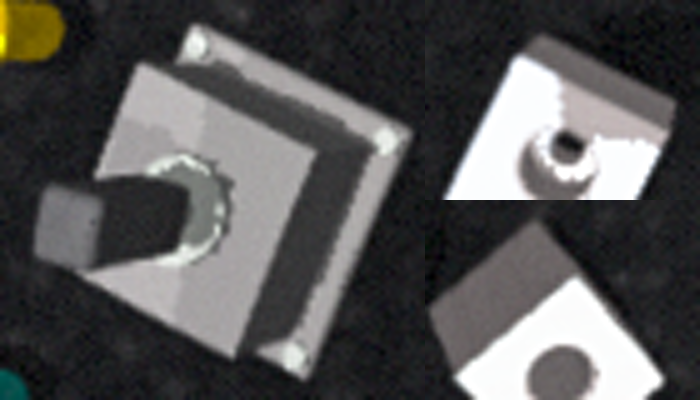

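Run:
```python
from h import *
import pickle
i=pickle.load(open('w1.pkl','rb'))
q=lambda x,y,z:plane(i,80+x/5,85+y/5,z)
a,b,c=[q(*p,.046) for p in((140,62),(318,150),(235,358))]
yw=lambda d:np.degrees(np.arctan2(d[1],d[0]))%90
print('stand',a.round(4),b.round(4),c.round(4),'ctr',((a+c)/2).round(4),'len',np.linalg.norm(b-a),np.linalg.norm(c-b),yw(b-a),yw(c-b))
h=[q(*p,.110) for p in((45,182),(103,190),(95,270),(36,255))]
print('handle',np.mean(h,0).round(4),[ (np.linalg.norm(h[k]-h[k-1])*1000).round(1) for k in range(4)],[yw(h[k]-h[k-1]).round(1) for k in range(4)])
f=[q(*p,.006) for p in((197,22),(413,133),(305,380))]
print('foot ctr',((f[0]+f[2])/2).round(4),yw(f[1]-f[0]),yw(f[2]-f[1]))
f=i['tvec']
for k in((430,260),(497,273)): print('tray far rim',plane(i,*k,.035).round(3))
go([.509,.297,.2],-2)
```

```text
stand [0.5415 0.3302 0.046 ] [0.5392 0.2663 0.046 ] [0.4751 0.2689 0.046 ] ctr [0.5083 0.2995 0.046 ] len 0.06385265908071351 0.06416900651776625 87.92813601126639 87.75684138810288
handle [0.5097 0.299  0.11  ] [np.float64(18.5), np.float64(17.9), np.float64(19.9), np.float64(18.6)] [np.float64(12.3), np.float64(14.4), np.float64(14.3), np.float64(10.1)]
foot ctr [0.5084 0.299  0.006 ] 86.7651938161349 86.86480926488431
tray far rim [ 0.527 -0.212  0.035]
tray far rim [ 0.561 -0.362  0.035]
t 2.25 pos [0.5536 0.0588 0.2985] rot [-1.7997e+02 -1.0000e-02  2.6090e+01] F [ 0.3 -0.6 -0.8] w 0.0857 dp [  64.7 -233.5   98.6]
turn [-0.  -0.  28.1] then dp [ -52.9 -236.5   98.5]
```

>>> servo_tool --deltas '[{"dp": [0,0,0],"angular": [0,0,6.8]},{"dp": [0,0,0],"angular": [0,0,6.8]},{"dp": [1,-20,10],"angular": [0,0,0]},{"dp": [1,-34,20],"angular": [0,0,0]},{"dp": [1,-38,22],"angular": [0,0,0]},{"dp": [1,-38,22],"angular": [0,0,0]},{"dp": [1,-38,22],"angular": [0,0,0]},{"dp": [1,-34,20],"angular": [0,0,0]},{"dp": [1,-25,15],"angular": [0,0,0]},{"dp": [1,-17,8],"angular": [0,0,0]},{"dp": [0,0,0],"angular": [0,0,0]},{"dp": [0,0,0],"angular": [0,0,0]}]' --hand 60 --newtons 60

```text
time_s: 3.45
tool_pos: [0.51, 0.2951, 0.1594]
ee_rot: [3.14, 0.0, 0.214]
contact_force: [0.2, -0.7, -0.4]
grip_width: 0.0597
gripper_force: 0.0
```

Run:
```python
from h import *
i=I('wrist');im=viewer.camera('wrist')[:,:,::-1]
cv2.imwrite('pics/w3.png',im);go([.509,.299,.08],12.5)
import pickle;pickle.dump(i,open('w3.pkl','wb'))
```

```text
t 3.5 pos [0.5105 0.2947 0.1598] rot [ 1.7993e+02 -3.0000e-02  1.2180e+01] F [-0.3 -0.1  0.7] w 0.0602 dp [-0.6 -4.6 79.8]
turn [ 0.1 -0.  -0.3] then dp [-0.5 -4.5 79.8]
```

View pics/w3.png

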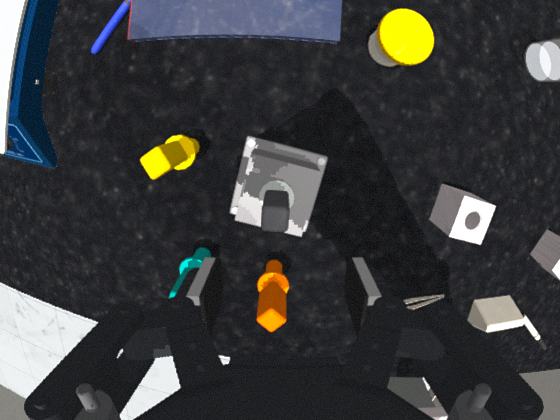

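The handle top is at about (275,217) in the stand, and the orange and turquoise look-alikes are clear of the finger line. I'll do a quick check of the handle centre.

Run:
```python
from h import *
import pickle
i=pickle.load(open('w3.pkl','rb'));im=cv2.imread('pics/w3.png');g=cv2.cvtColor(im,6)
print(g[196:236:3,256:296:3])
for p in((275,204),(275,217),(275,230)): print(p,plane(i,*p,.11).round(4))
```

```text
[[108 140 152  55  54  53  56  51  52  54  49 189 190 139]
 [233 150 152  51  52  57  55  50  52  52  50 160 191 141]
 [232 238 255  54  51  54  50  58  52  51  53 156 188 140]
 [232 234 177  57  57  56  52  57  55  53  52 138 154 143]
 [230 231  75  80  85  86  83  84  85  83  64 105 143 140]
 [230 233  80  88  91  91  91  89  97  99  90  95 143 140]
 [230 231  72  86  90  92  87  93  96 100  91 106 141 143]
 [228 230  73  90  85  85  93  94  90  99  91 120 138 142]
 [215 231  75  92  91  86  89  89  96  92  86 232 205 137]
 [227 230  71  87  89  91  89  89  95  93  81 232 232 139]
 [ 58 169  75  85  89  86  87  93  88  89  79 229 228 228]
 [ 46  40  66  82  85  87  89  91  89  91  86 232 229 229]
 [ 41  38  33  33  35  36  39  45  49  62 212 230 229 228]
 [ 40  34  27  35  41  41  47  45  48  44  37  30  64 139]]
(275, 204) [0.5196 0.3036 0.11  ]
(275, 217) [0.5102 0.3016 0.11  ]
(275, 230) [0.5006 0.2996 0.11  ]
```

>>> servo_tool --deltas '[{"dp": [0,-6,10],"angular": [0,0,0]},{"dp": [0,0,20],"angular": [0,0,0]},{"dp": [0,0,25],"angular": [0,0,0]},{"dp": [0,0,20],"angular": [0,0,0]},{"dp": [0,0,5],"angular": [0,0,0]},{"dp": [0,0,0],"angular": [0,0,0]},{"dp": [0,0,0],"angular": [0,0,0]}]'

```text
time_s: 4.2
tool_pos: [0.5092, 0.3026, 0.0803]
ee_rot: [-3.141, -0.001, 0.214]
contact_force: [-0.5, -0.3, 0.5]
grip_width: 0.06
gripper_force: 0.0
```

>>> servo_tool --deltas '[{"dp": [0,0,0],"angular": [0,0,0]},{"dp": [0,0,0],"angular": [0,0,0]},{"dp": [0,0,0],"angular": [0,0,0]},{"dp": [0,0,0],"angular": [0,0,0]},{"dp": [0,0,0],"angular": [0,0,0]},{"dp": [0,0,0],"angular": [0,0,0]},{"dp": [0,0,0],"angular": [0,0,0]},{"dp": [0,0,0],"angular": [0,0,0]}]' --hand 0

```text
time_s: 5.0
tool_pos: [0.5087, 0.3025, 0.0795]
ee_rot: [-3.141, -0.0, 0.214]
contact_force: [0.3, 0.1, 2.9]
grip_width: 0.0171
gripper_force: 58.6
```

>>> servo_tool --deltas '[{"dp": [0,0,-5],"angular": [0,0,0]},{"dp": [0,0,-10],"angular": [0,0,0]},{"dp": [0,0,-20],"angular": [0,0,0]},{"dp": [0,0,-25],"angular": [0,0,0]},{"dp": [0,0,-20],"angular": [0,0,0]},{"dp": [0,0,-8],"angular": [0,0,0]},{"dp": [0,0,0],"angular": [0,0,0]},{"dp": [0,0,0],"angular": [0,0,0]}]'

```text
time_s: 5.8
tool_pos: [0.5082, 0.302, 0.1666]
ee_rot: [3.141, 0.001, 0.214]
contact_force: [-0.7, -0.6, -1.0]
grip_width: 0.0171
gripper_force: 58.8
```

Run:
```python
from h import *
i=I('wrist');im=viewer.camera('wrist')[:,:,::-1]
go([.528,.101,.17],12.5)
sc,sd=viewer.camera('scene')[:,:,::-1],viewer.camera('side')[:,:,::-1]
cv2.imwrite('pics/s4.png',sc);cv2.imwrite('pics/d4.png',sd)
import pickle;pickle.dump(i,open('w4.pkl','wb'));cv2.imwrite('pics/w4.png',im)
a=cv2.resize(im[200:420,150:420],(540,440));b=cv2.resize(sd[200:310,270:375],(210,220));c=cv2.resize(sc[210:320,190:295],(210,220))
cv2.imwrite('pics/c4.png',np.hstack([a,np.vstack([b,c])]))
```

```text
t 5.85 pos [0.508  0.3019 0.1663] rot [1.7995e+02 1.0000e-01 1.2280e+01] F [ 0.8  0.4 -1.7] w 0.0171 dp [-23.2 200.5  -3.5]
turn [ 0.   0.1 -0.2] then dp [-23.9 200.4  -3.7]
```

View pics/c4.png

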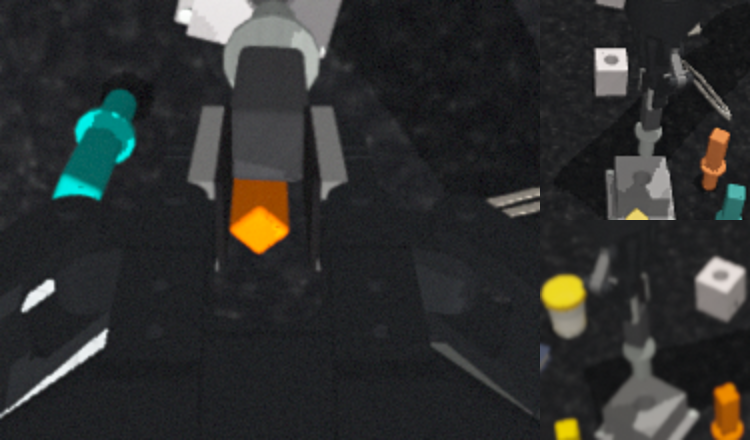

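Run:
```python
from h import *
import pickle
i=pickle.load(open('w4.pkl','rb'));im=cv2.imread('pics/w4.png');g=cv2.cvtColor(im,6)
t=np.array([.508,.3019,.1663]);R=Ro.from_euler('xyz',[180,0,12.4],degrees=True).as_matrix()
f=lambda u,v,z:(R.T@(plane(i,u,v,z)-t)*1000).round(1)
print(g[195:296:2,285])
for z0,vs in((.054,(223,224)),(.104,(280,283,291))):
    for v in vs: print(z0,v,f(285,v,.1663-.074+z0))
print('col',g[215,250:320:1])
for u in(262,308): print(f(u,215,.1663-.074+.045))
```

```text
[ 80  77  88 107 104 109 121 151 150 147 146 147 150 149  81  44  56  52
  54  51  52  53  50  54  53  50  54  53  53  53  60  64  69  70  66  69
  72  69  70  69  74  68  68  72  72  92  86  79  84  85  88]
0.054 223 [ 7.9  0.5 20. ]
0.054 224 [ 7.2  0.5 20. ]
0.104 280 [ -3.5   0.2 -30. ]
0.104 283 [ -5.2   0.2 -30. ]
0.104 291 [ -9.9   0.2 -30. ]
col [206 208 209 207 205 204 214 224 223 227 228 228 227 229 230 225 179 123
 132 145 153 150 148 145 146 148 149 146 146 145 145 149 145 150 148 146
 150 148 147 146 144 143 150 151 145 147 151 156 153 148 162 180 156 124
 109 129 140 138 139 140 140 140 136 143 139 114  53  19  28  27]
[ 10.1 -14.1  29. ]
[10.  15.4 29. ]
```

>>> servo_tool --deltas '[{"dp": [-6,14,-4],"angular": [0,0,0]},{"dp": [-12,30,0],"angular": [0,0,0]},{"dp": [-14,40,0],"angular": [0,0,0]},{"dp": [-14,40,0],"angular": [0,0,0]},{"dp": [-14,40,0],"angular": [0,0,0]},{"dp": [-10,26,0],"angular": [0,0,0]},{"dp": [-4,10,0],"angular": [0,0,0]},{"dp": [0,0,0],"angular": [0,0,0]},{"dp": [0,0,0],"angular": [0,0,0]}]'

```text
time_s: 6.85
tool_pos: [0.4789, 0.0922, 0.1715]
ee_rot: [-3.141, -0.001, 0.215]
contact_force: [0.0, -0.0, -0.7]
grip_width: 0.0171
gripper_force: 58.8
```

Run:
```python
from h import *
import pickle
i=I('wrist');s=get_state();im=viewer.camera('wrist')[:,:,::-1]
pickle.dump((i,s),open('w5.pkl','wb'));cv2.imwrite('pics/w5.png',im)
go([.528,.101,.14],12.5)
a=cv2.resize(im[90:300,190:400],(600,600),interpolation=cv2.INTER_CUBIC);cv2.imwrite('pics/c5.png',a)
```

```text
t 6.9 pos [0.4789 0.0928 0.1715] rot [-1.7996e+02 -3.0000e-02  1.2370e+01] F [-0.5  1.1 -1. ] w 0.0172 dp [49.7  2.5 31.5]
turn [-0.  -0.  -0.1] then dp [49.7  2.6 31.5]
```

View pics/c5.png

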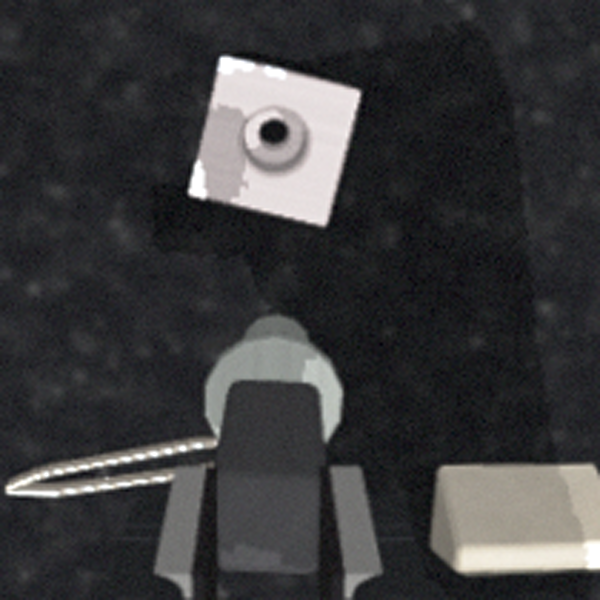

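The image shows the block with its open bore at crop (274,137) ahead of the upright pin, whose collar is centred at crop column 274. I'll compute both in the tool frame.

Run:
```python
from h import *
import pickle
i,s=pickle.load(open('w5.pkl','rb'));R=Rt(s);t=s['tool_pos']
f=lambda x,y,z:(R.T@(plane(i,190+x/2.857,90+y/2.857,z)-t)*1000).round(1)
C=np.mean([f(*p,.052) for p in((222,57),(361,90),(327,227),(188,195))],0);print('block',C,'bore',f(276,137,.052))
zc=t[2]-.074
print('collar far (top z)',f(274,336,zc+.045),'L',f(205,395,zc+.045),'R',f(343,395,zc+.045),'pin far',f(276,315,zc+.003),'L',f(245,330,zc+.003),f(308,330,zc+.003))
print('handle low',f(274,380,zc+.054))
print('world block',t+R@C/1000)
```

```text
block [ 49.3     2.1   119.575] bore [ 51.    2.5 119.6]
collar far (top z) [15.   1.2 29. ] L [  0.9 -14.4  29. ] R [ 0.9 16.9 29. ] pin far [ 7.7  2.1 71. ] L [ 3.6 -6.2 71. ] [ 3.5 10.7 71. ]
handle low [ 7.9  1.2 20. ]
world block [0.52754642 0.10078286 0.05199146]
```

>>> servo_tool --deltas '[{"dp": [15,0,0],"angular": [0,0,0]},{"dp": [20,0.6,6],"angular": [0,0,0]},{"dp": [14,0,12],"angular": [0,0,0]},{"dp": [2,0,12],"angular": [0,0,0]},{"dp": [0,0,8],"angular": [0,0,0]},{"dp": [0,0,2],"angular": [0,0,0]},{"dp": [0,0,0],"angular": [0,0,0]},{"dp": [0,0,3],"angular": [0,0,0]},{"dp": [0,0,3],"angular": [0,0,0]},{"dp": [0,0,3],"angular": [0,0,0]},{"dp": [0,0,0],"angular": [0,0,0]}]'

```text
time_s: 8.0
tool_pos: [0.5286, 0.1016, 0.1221]
ee_rot: [-3.141, 0.0, 0.214]
contact_force: [-0.5, 0.5, -2.0]
grip_width: 0.0173
gripper_force: 58.9
```

>>> servo_tool --deltas '[{"dp": [0,0,2],"angular": [0,0,0]},{"dp": [0,0,2],"angular": [0,0,0]},{"dp": [0,0,0],"angular": [0,0,0]}]'

```text
time_s: 8.3
tool_pos: [0.5286, 0.1016, 0.1181]
ee_rot: [-3.142, 0.0, 0.214]
contact_force: [0.2, 0.8, -1.6]
grip_width: 0.0174
gripper_force: 58.8
```

>>> servo_tool --deltas '[{"dp": [0,0,2],"angular": [0,0,0]},{"dp": [0,0,2],"angular": [0,0,0]},{"dp": [0,0,0],"angular": [0,0,0]}]'

```text
time_s: 8.6
tool_pos: [0.5286, 0.1015, 0.1141]
ee_rot: [-3.142, 0.0, 0.214]
contact_force: [-0.1, -0.6, -1.5]
grip_width: 0.0175
gripper_force: 58.8
```

>>> servo_tool --deltas '[{"dp": [0,0,4],"angular": [0,0,0]},{"dp": [0,0,4],"angular": [0,0,0]},{"dp": [0,0,4],"angular": [0,0,0]},{"dp": [0,0,3],"angular": [0,0,0]},{"dp": [0,0,0],"angular": [0,0,0]}]'

```text
time_s: 9.1
tool_pos: [0.5284, 0.1014, 0.0988]
ee_rot: [3.142, 0.001, 0.214]
contact_force: [0.2, 0.6, -2.2]
grip_width: 0.0173
gripper_force: 58.8
```

>>> servo_tool --deltas '[{"dp": [0,0,2],"angular": [0,0,0]},{"dp": [0,0,2],"angular": [0,0,0]},{"dp": [0,0,1],"angular": [0,0,0]},{"dp": [0,0,0],"angular": [0,0,0]},{"dp": [0,0,0],"angular": [0,0,0]}]'

```text
time_s: 9.6
tool_pos: [0.5291, 0.1016, 0.0947]
ee_rot: [3.142, -0.001, 0.214]
contact_force: [-0.3, -0.0, 1.9]
grip_width: 0.0175
gripper_force: 59.4
```

>>> servo_tool --deltas '[{"dp": [0,0,1],"angular": [0,0,0]},{"dp": [0,0,1],"angular": [0,0,0]},{"dp": [0,0,0],"angular": [0,0,0]},{"dp": [0,0,0],"angular": [0,0,0]}]'

```text
time_s: 10.0
tool_pos: [0.529, 0.1016, 0.0926]
ee_rot: [3.142, -0.0, 0.214]
contact_force: [0.1, 1.8, 4.6]
grip_width: 0.0174
gripper_force: 59.7
```

>>> servo_tool --deltas '[{"dp": [0,0,-5],"angular": [0,0,0]},{"dp": [0,0,-15],"angular": [0,0,0]},{"dp": [0,0,-25],"angular": [0,0,0]},{"dp": [0,0,-25],"angular": [0,0,0]},{"dp": [-2,3,-8],"angular": [0,0,0]},{"dp": [-12,20,0],"angular": [0,0,0]},{"dp": [-22,35,0],"angular": [0,0,0]},{"dp": [-23,37,0],"angular": [0,0,0]},{"dp": [-23,37,0],"angular": [0,0,0]},{"dp": [-20,31,0],"angular": [0,0,0]},{"dp": [-12,20,0],"angular": [0,0,0]},{"dp": [0,0,0],"angular": [0,0,0]},{"dp": [0,0,0],"angular": [0,0,0]}]'

```text
time_s: 11.3
tool_pos: [0.4555, -0.102, 0.1698]
ee_rot: [-3.141, 0.001, 0.213]
contact_force: [0.8, 0.7, -2.3]
grip_width: 0.0175
gripper_force: 58.9
```

```bash
cat > blk.py <<'E'
from h import *
import pickle,sys
i=I('wrist');s=get_state();im=viewer.camera('wrist')[:,:,::-1]
cv2.imwrite(f'pics/{sys.argv[1]}.png',im);pickle.dump((i,s),open(sys.argv[1]+'.pkl','wb'))
go([.5055,-.0914,.17],12.4)
R=Rt(s);t=s['tool_pos'];g=cv2.cvtColor(im,6)
for th in(150,190):
    m=(g>th).astype(np.uint8);cs,_=cv2.findContours(m,0,2)
    for k in cs:
        if cv2.contourArea(k)<700: continue
        P=np.array([plane(i,u,v,.052) for u,v in k[:,0]]);r=cv2.minAreaRect(np.float32(P[:,:2]*1000))
        if max(r[1])<60: print(th,r,'px',k[:,0].mean(0),'tool',(R.T@(np.array([*r[0],52])/1000-t)*1000).round(1))
E
python3 blk.py w6
```

```text
t 11.35 pos [ 0.456  -0.1011  0.1699] rot [-1.7997e+02  4.0000e-02  1.2290e+01] F [-0.9  0.4 -2.3] w 0.0173 dp [50.4  1.1 -0.1]
turn [-0.   0.  -0.1] then dp [50.4  1.2 -0.1]
150 ((504.42041015625, -91.48655700683594), (43.539180755615234, 43.721012115478516), 68.97782135009766) px [282.90322581 138.3483871 ] tool [5.010e+01 1.000e-01 1.177e+02]
150 ((527.521484375, 100.20828247070312), (44.2221794128418, 43.99380111694336), 88.42869567871094) px [95.59183673 83.24489796] tool [ 113.2 -182.4  117.7]
190 ((527.5872192382812, 100.22059631347656), (43.267784118652344, 43.32276916503906), 88.52517700195312) px [95.48979592 84.12244898] tool [ 113.2 -182.4  117.7]
```

>>> servo_tool --deltas '[{"dp": [15,0,0],"angular": [0,0,0]},{"dp": [20,-0.8,6],"angular": [0,0,0]},{"dp": [14.3,0,12],"angular": [0,0,0]},{"dp": [2,0,12],"angular": [0,0,0]},{"dp": [0,0,8],"angular": [0,0,0]},{"dp": [0,0,2],"angular": [0,0,0]},{"dp": [0,0,0],"angular": [0,0,0]},{"dp": [0,0,3],"angular": [0,0,0]},{"dp": [0,0,3],"angular": [0,0,0]},{"dp": [0,0,2],"angular": [0,0,0]},{"dp": [0,0,0],"angular": [0,0,0]}]'

```text
time_s: 12.45
tool_pos: [0.5061, -0.0899, 0.1223]
ee_rot: [-3.142, 0.0, 0.214]
contact_force: [-0.4, 0.7, -0.7]
grip_width: 0.0171
gripper_force: 58.9
```

>>> servo_tool --deltas '[{"dp": [0,0,2],"angular": [0,0,0]},{"dp": [0,0,2],"angular": [0,0,0]},{"dp": [0,0,0],"angular": [0,0,0]}]'

```text
time_s: 12.75
tool_pos: [0.5061, -0.0899, 0.1181]
ee_rot: [-3.142, 0.0, 0.214]
contact_force: [-0.6, -0.4, -1.8]
grip_width: 0.0176
gripper_force: 58.9
```

In the bore without load. I'll go down to just above the shallow-shoulder height and then past it.

>>> servo_tool --deltas '[{"dp": [0,0,4],"angular": [0,0,0]},{"dp": [0,0,4],"angular": [0,0,0]},{"dp": [0,0,4],"angular": [0,0,0]},{"dp": [0,0,4],"angular": [0,0,0]},{"dp": [0,0,3],"angular": [0,0,0]},{"dp": [0,0,0],"angular": [0,0,0]}]'

```text
time_s: 13.35
tool_pos: [0.5059, -0.0898, 0.0989]
ee_rot: [-3.141, 0.001, 0.214]
contact_force: [-0.6, -0.0, -0.3]
grip_width: 0.0175
gripper_force: 58.9
```

>>> servo_tool --deltas '[{"dp": [0,0,2],"angular": [0,0,0]},{"dp": [0,0,2],"angular": [0,0,0]},{"dp": [0,0,1],"angular": [0,0,0]},{"dp": [0,0,0],"angular": [0,0,0]},{"dp": [0,0,0],"angular": [0,0,0]}]'

```text
time_s: 13.85
tool_pos: [0.5063, -0.0898, 0.0944]
ee_rot: [3.142, -0.0, 0.214]
contact_force: [-0.1, 0.4, -1.6]
grip_width: 0.0173
gripper_force: 58.9
```

>>> servo_tool --deltas '[{"dp": [0,0,2],"angular": [0,0,0]},{"dp": [0,0,2],"angular": [0,0,0]},{"dp": [0,0,2],"angular": [0,0,0]},{"dp": [0,0,0],"angular": [0,0,0]}]'

```text
time_s: 14.25
tool_pos: [0.5061, -0.0898, 0.0881]
ee_rot: [-3.141, 0.0, 0.214]
contact_force: [0.0, 0.0, -1.3]
grip_width: 0.0176
gripper_force: 58.9
```

>>> servo_tool --deltas '[{"dp": [0,0,2],"angular": [0,0,0]},{"dp": [0,0,2],"angular": [0,0,0]},{"dp": [0,0,0],"angular": [0,0,0]},{"dp": [0,0,0],"angular": [0,0,0]}]'

```text
time_s: 14.65
tool_pos: [0.5065, -0.0899, 0.0846]
ee_rot: [3.141, -0.0, 0.214]
contact_force: [-1.0, -0.8, 2.0]
grip_width: 0.0176
gripper_force: 59.5
```

>>> servo_tool --deltas '[{"dp": [0,0,1],"angular": [0,0,0]},{"dp": [0,0,0],"angular": [0,0,0]},{"dp": [0,0,0],"angular": [0,0,0]},{"dp": [0,0,-6],"angular": [0,0,0]},{"dp": [0,0,-15],"angular": [0,0,0]},{"dp": [0,0,-25],"angular": [0,0,0]},{"dp": [0,0,-25],"angular": [0,0,0]},{"dp": [0,0,-15],"angular": [0,0,0]}]'

```text
time_s: 15.45
tool_pos: [0.5067, -0.0894, 0.1712]
ee_rot: [3.142, -0.001, 0.215]
contact_force: [0.9, 0.2, -1.6]
grip_width: 0.0172
gripper_force: 59.0
```

>>> servo_tool --deltas '[{"dp": [4,-18,0],"angular": [0,0,0]},{"dp": [8,-35,0],"angular": [0,0,0]},{"dp": [9,-40,0],"angular": [0,0,0]},{"dp": [9,-40,0],"angular": [0,0,0]},{"dp": [9,-40,0],"angular": [0,0,0]},{"dp": [9,-40,0],"angular": [0,0,0]},{"dp": [9,-40,0],"angular": [0,0,0]},{"dp": [9,-40,0],"angular": [0,0,0]},{"dp": [9,-40,0],"angular": [0,0,0]},{"dp": [7,-30,0],"angular": [0,0,0]},{"dp": [4,-18,0],"angular": [0,0,0]},{"dp": [0,0,0],"angular": [0,0,0]},{"dp": [0,0,0],"angular": [0,0,0]}]'

```text
time_s: 16.75
tool_pos: [0.5092, 0.2997, 0.169]
ee_rot: [3.14, 0.001, 0.214]
contact_force: [0.2, -1.3, -2.1]
grip_width: 0.0178
gripper_force: 59.0
```

Run:
```python
from h import *
go([.5087,.3015,.17],12.3)
```

```text
t 16.75 pos [0.5092 0.2997 0.169 ] rot [1.7993e+02 6.0000e-02 1.2270e+01] F [ 0.2 -1.3 -2.1] w 0.0178 dp [-0.1 -1.9 -1. ]
turn [ 0.1  0.1 -0. ] then dp [-0.1 -1.9 -1. ]
```

>>> servo_tool --deltas '[{"dp": [0,-2,10],"angular": [0,0,0]},{"dp": [0,0,20],"angular": [0,0,0]},{"dp": [0,0,12],"angular": [0,0,0]},{"dp": [0,0,5],"angular": [0,0,0]},{"dp": [0,0,5],"angular": [0,0,0]},{"dp": [0,0,0],"angular": [0,0,0]}]'

```text
time_s: 17.35
tool_pos: [0.5088, 0.3023, 0.117]
ee_rot: [3.141, 0.001, 0.214]
contact_force: [-0.1, 0.2, -1.2]
grip_width: 0.0169
gripper_force: 58.9
```

>>> servo_tool --deltas '[{"dp": [0,0,10],"angular": [0,0,0]},{"dp": [0,0,10],"angular": [0,0,0]},{"dp": [0,0,10],"angular": [0,0,0]},{"dp": [0,0,5],"angular": [0,0,0]},{"dp": [0,0,2],"angular": [0,0,0]},{"dp": [0,0,0],"angular": [0,0,0]},{"dp": [0,0,0],"angular": [0,0,0]}]'

```text
time_s: 18.05
tool_pos: [0.509, 0.3028, 0.0807]
ee_rot: [-3.141, -0.0, 0.214]
contact_force: [-0.8, -1.0, -1.4]
grip_width: 0.0174
gripper_force: 59.0
```

>>> servo_tool --deltas '[{"dp": [0,0,0],"angular": [0,0,0]},{"dp": [0,0,0],"angular": [0,0,0]},{"dp": [0,0,0],"angular": [0,0,0]},{"dp": [0,0,0],"angular": [0,0,0]},{"dp": [0,0,-10],"angular": [0,0,0]},{"dp": [0,0,-25],"angular": [0,0,0]},{"dp": [0,0,-35],"angular": [0,0,0]},{"dp": [0,0,-30],"angular": [0,0,0]},{"dp": [0,0,0],"angular": [0,0,0]}]' --hand 45

```text
time_s: 18.95
tool_pos: [0.5109, 0.3046, 0.1857]
ee_rot: [-3.139, -0.007, 0.214]
contact_force: [0.6, 0.7, 0.2]
grip_width: 0.0449
gripper_force: 0.0
```

>>> servo_tool --deltas '[{"dp": [-4,18,0],"angular": [0,0,0]},{"dp": [-8,35,0],"angular": [0,0,0]},{"dp": [-9,40,0],"angular": [0,0,0]},{"dp": [-9,40,0],"angular": [0,0,0]},{"dp": [-9,40,0],"angular": [0,0,0]},{"dp": [-9,40,0],"angular": [0,0,0]},{"dp": [-9,40,0],"angular": [0,0,0]},{"dp": [-9,40,0],"angular": [0,0,0]},{"dp": [-9,40,0],"angular": [0,0,0]},{"dp": [-8,34,0],"angular": [0,0,0]},{"dp": [-5,17,0],"angular": [0,0,0]},{"dp": [0,0,0],"angular": [0,0,8.3]},{"dp": [0,0,0],"angular": [0,0,8.3]},{"dp": [0,0,0],"angular": [0,0,8.3]},{"dp": [0,0,0],"angular": [0,0,8.4]},{"dp": [0,0,0],"angular": [0,0,0]},{"dp": [0,0,0],"angular": [0,0,0]}]' --hand 72

```text
time_s: 20.65
tool_pos: [0.5038, -0.0916, 0.18]
ee_rot: [3.141, 0.001, -0.363]
contact_force: [0.4, 0.2, 0.0]
grip_width: 0.0717
gripper_force: 0.0
```

```bash
python3 blk.py w7
python3 - <<'E'
from h import *
go([.505,-.091,.04],-21)
sd=viewer.camera('side')[:,:,::-1];sc=viewer.camera('scene')[:,:,::-1]
w=cv2.imread('pics/w7.png')
cv2.imwrite('pics/c7.png',np.hstack([cv2.resize(w,(480,360)),np.vstack([cv2.resize(sd[240:320,280:380],(225,180)),cv2.resize(sc[250:340,190:300],(225,180))])]))
E
```

```text
t 20.7 pos [ 0.504  -0.0915  0.1801] rot [ 1.7998e+02  4.0000e-02 -2.0800e+01] F [ 0.9 -0.1  0.1] w 0.0719 dp [ 1.4 -0.7 10.1]
turn [  0.    0.  -33.2] then dp [ 1.5  0.2 10.1]
150 ((527.7564086914062, 100.05157470703125), (44.364559173583984, 44.571998596191406), 88.59074401855469) px [111.09174312 232.91743119] tool [ -45.5 -187.8  128. ]
150 ((504.6389465332031, -91.7305908203125), (44.237220764160156, 42.78152847290039), 69.17729949951172) px [277.06593407 188.76923077] tool [  0.9  -0.3 128. ]
150 ((720.6574096679688, 10.985366821289062), (58.950008392333984, 43.11695098876953), 51.51627731323242) px [106.06666667  33.65333333] tool [ 166.4 -173.   127.8]
190 ((527.8007202148438, 100.2104721069336), (43.726314544677734, 43.73602294921875), 88.56553649902344) px [111.87850467 232.48598131] tool [ -45.6 -187.9  128. ]
t 20.7 pos [ 0.504  -0.0915  0.1801] rot [ 1.7998e+02  4.0000e-02 -2.0800e+01] F [ 0.9 -0.1  0.1] w 0.0719 dp [  0.8  -0.9 140.1]
turn [0.  0.  0.2] then dp [  0.7  -0.9 140.1]
```

View pics/c7.png

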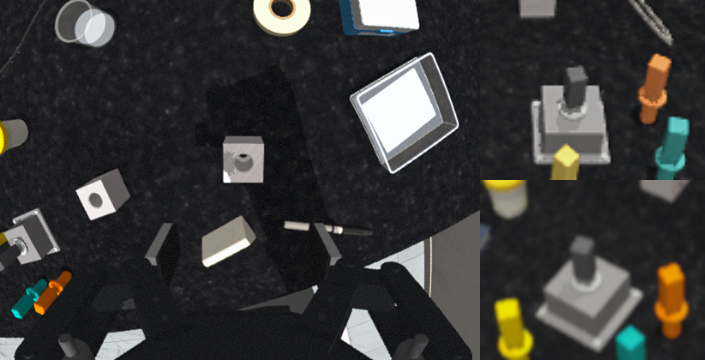

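The go pin is home in its stand (collar on top in both views). The tray rim is at (352,98), (430,54), (458,124), (391,172) in this half-scale view. Now I'll grasp the passing block.

>>> servo_tool --deltas '[{"dp": [1,-0.5,15],"angular": [0,0,0]},{"dp": [0,0,30],"angular": [0,0,0]},{"dp": [0,0,35],"angular": [0,0,0]},{"dp": [0,0,30],"angular": [0,0,0]},{"dp": [0,0,20],"angular": [0,0,0]},{"dp": [0,0,10],"angular": [0,0,0]},{"dp": [0,0,0],"angular": [0,0,0]},{"dp": [0,0,0],"angular": [0,0,0]}]'

```text
time_s: 21.6
tool_pos: [0.5062, -0.0912, 0.0411]
ee_rot: [-3.141, -0.001, -0.366]
contact_force: [1.0, -0.2, 0.6]
grip_width: 0.072
gripper_force: 0.0
```

>>> servo_tool --deltas '[{"dp": [0,0,0],"angular": [0,0,0]},{"dp": [0,0,0],"angular": [0,0,0]},{"dp": [0,0,0],"angular": [0,0,0]},{"dp": [0,0,0],"angular": [0,0,0]},{"dp": [0,0,0],"angular": [0,0,0]},{"dp": [0,0,0],"angular": [0,0,0]},{"dp": [0,0,0],"angular": [0,0,0]}]' --hand 0

```text
time_s: 22.3
tool_pos: [0.5056, -0.0911, 0.0404]
ee_rot: [3.142, 0.0, -0.367]
contact_force: [-0.7, -0.3, -0.0]
grip_width: -0.0001
gripper_force: 0.0
```

Run:
```python
from h import *
import pickle
i,s=pickle.load(open('w7.pkl','rb'));k=7/6
c=[plane(i,x*k,y*k,.035) for x,y in((352,98),(430,54),(458,124),(391,172))]
m=np.mean(c,0);print(np.round(c,3),m.round(3))
go([m[0],m[1],.13],12.3)
```

```text
[[ 0.53  -0.237  0.035]
 [ 0.555 -0.369  0.035]
 [ 0.451 -0.394  0.035]
 [ 0.423 -0.266  0.035]] [ 0.49  -0.317  0.035]
t 22.3 pos [ 0.5056 -0.0911  0.0404] rot [180.     0.   -21.02] F [-0.7 -0.3 -0. ] w -0.0001 dp [ 65.9 216.1 -89.6]
turn [  0.    0.  -33.3] then dp [-63.6 216.8 -89.6]
```

Run:
```python
from h import *
im=viewer.camera('wrist')[:,:,::-1];cv2.imwrite('pics/w8.png',im);i=I('wrist')
sd=viewer.camera('side')[:,:,::-1];sc=viewer.camera('scene')[:,:,::-1]
cv2.imwrite('pics/sd8.png',sd);cv2.imwrite('pics/sc8.png',sc)
g=cv2.cvtColor(np.ascontiguousarray(im),6)
for th in (110,150,190):
  cs,_=cv2.findContours((g>th).astype(np.uint8),0,2)
  for k in cs:
    if cv2.contourArea(k)>500:
        P=np.array([plane(i,u,v,.052) for u,v in k[:,0]]);r=cv2.minAreaRect(np.float32(P[:,:2]*1000));print(th,cv2.boundingRect(k),np.round(r[0],0),np.round(r[1],0),round(r[2]))
for n,a,I_ in(('sc',sc,I('scene')),('sd',sd,I('side'))):
    d=np.abs(a.astype(int)-cv2.imread(f"pics/{'scene' if n=='sc' else 'side'}0.png")).max(2)
    c=(321,203) if n=='sc' else (307,192)
    q=cv2.cvtColor(np.ascontiguousarray(a),6)[c[1]-26:c[1]+26:4,c[0]-32:c[0]+60:4];print(n);print(q)
print(get_state()['grip_width'],get_state()['gripper_force'])
```

```text
110 (470, 331, 90, 89) [ 231. -255.] [232. 108.] 13
110 (6, 245, 91, 87) [531.  76.] [94. 52.] 90
110 (243, 193, 87, 107) [509. -94.] [44. 62.] 69
110 (477, 65, 83, 191) [ 494. -265.] [111.  81.] 12
110 (0, 0, 60, 40) [700.   4.] [60. 25.] 52
150 (477, 362, 30, 58) [ 292. -212.] [ 27. 100.] 90
150 (7, 248, 62, 84) [531.  79.] [88. 52.] 89
150 (243, 194, 86, 99) [511. -94.] [44. 57.] 69
150 (478, 65, 82, 191) [ 495. -265.] [111.  81.] 12
150 (0, 0, 59, 39) [701.   4.] [60. 24.] 52
190 (477, 363, 29, 57) [ 292. -212.] [ 26. 100.] 90
190 (7, 273, 60, 58) [528. 100.] [45. 45.] 89
190 (244, 219, 85, 74) [505. -92.] [44. 44.] 69
190 (478, 65, 82, 191) [ 495. -265.] [110.  81.] 12
190 (0, 0, 59, 38) [701.   4.] [60. 24.] 52
sc
[[149 151 137  70  31  34  36  32  32  31  33  30 140 163 188 199 205 208
  208 208 176  91  36]
 [ 73  74  48  36  36  33  31  34  31  40  33  29  32  30  54  85 111 141
  159 167 164  38  42]
 [ 40  35  30  31  34  36  34  33  33  86  32  33  31  35  35  31  33  31
   28  36  54  42  31]
 [ 32  31  32  31  23  21  25  30  39  84  27  35  33  32  33  35  36  29
   29
[... 1483 characters left out ...]
 44  17  21  20  18 139 129 130 161  41  19  25  17  20  23 125  14
   21  23  21  15  26]
 [ 36  32  22  23  24  17 140 129 132 130  19  18  24  18  20  51 240  26
   19  22  22  17  27]
 [ 37  43  21  20  18  23 139 131 131 132  23  15  18  21  25 144 200  11
   21  25  22  19  24]
 [ 38  34  21  23  22  24  51 118 135 130  24  31  38  36  34 138 139 239
   28  34  33  21  21]
 [ 31  34  33  34  30  14  22  20  30  38  26  36  34  32  26 137 139 159
  125  30  37  37  35]
 [ 48  31  29  35  28  29  30  32  30  32  34  34  30  28  42 146 141 148
  150  36  32  31  33]
 [ 29  37  34  33  24  34  34  28  32  23  47  36  29  42  35  36 140 147
  147  26  28  37  34]]
0.00013160414101315765 0.0
```

Run:
```python
from h import *
import pickle
i=pickle.load(open('w4.pkl','rb'));t=np.array([.508,.3019,.1663]);R=Ro.from_euler('xyz',[180,0,12.4],degrees=True).as_matrix()
o,d=ray(i,255,253.5);o=R.T@(o-t);d=R.T@d
for x in(.011,.0,-.011): p=o+d*(x-o[0])/d[0];print((p*1000).round(1))
g=cv2.imread('pics/w8.png',0)
print(g[185:345:5,225:350:5])
```

```text
[ 11.  -13.9 -30.2]
[  0.  -16.1  -7.1]
[-11.  -18.3  15.9]
[[ 40  29  36  38  37  43  37  35  23  26  32  25  26  24  25  37  39  34
   37  29  38  36  41  53  34]
 [ 34  36  35  33  35  46  42  30  19  28  27  30  28  32  28  31  29  33
   33  33  31  39  39  40  33]
 [ 25  32  24  16  36  31 158 155 156 156 157 152 152 154 155 160 157 155
  153  58  24  34  37  33  31]
 [ 31  24  28  29  36 134 162 153 153 154 157 157 154 152 157 159 163 153
  155 155  25  34  33  29  29]
 [ 24  22  35  34  33 156 155 151 151 153 153 153 156 153 159 156 159 152
  154 153  33  36  33  36  33]
 [ 36  23  28  31  35 159 153 154 149 150 158 155 153 152 156 157 158 154
  147 155 127  37  43  34  28]
 [ 34  35  27  25 154 155 152 154 151 147 151 153 153 152 159 151 158 155
  150 152 156  43  37  30  33]
 [ 34  32  26  23 245 244 240 240 241 238 241 243 243 239 243 243 247 243
  239 239 243  48  38  33  33]
 [ 51  33  26  26 220 239 240 240 237 240 241 243 238 243 239 243 244 241
  238 242 240  34  42  35  41]
 [ 41  40  40  33 210 207 205 214 238 241 242 238 242 239 241 244 240 238
  241 241 242  28  30
[... 1620 characters left out ...]
39  38  39  49  47  39  38  39  42  45
   39  44  39  40  42  38  40]
 [ 34  40  37  36  45  48  42  41  40  46  38  47  51  41  40  43  42  37
   40  44  34  41  38  38  44]
 [ 42  44  45  38  42  39  43  43  44  39  38  49  49  42  45  39  45  44
   40  47  44  39  42  43  43]
 [ 41  42  39  37  39  35  33  36  35  36  42  48  49  41  41  40  39  38
   39  41  42  44  42  37  43]
 [ 51  34  35  40  43  39  40  43  41  36  47  49  48  42  37  37  39  43
   35  39  41  37  41  48  50]
 [ 46  41  38  37  46  41  41  38  39  36  45  87  68  43  42  44  40  41
   41  41  44  37  39  41  53]
 [ 45  46  45  37  45  41  43  42  40  37  49 208 180  45  39  40  44  41
   41  46  42  43  44  36  52]]
```

The block hasn't moved and the fingers closed above it, so the tips stand farther back than assumed. I'll open, go 20 mm lower and close again.

>>> servo_tool --deltas '[{"dp": [0,0,0],"angular": [0,0,0]},{"dp": [0,0,0],"angular": [0,0,0]},{"dp": [0,0,0],"angular": [0,0,0]},{"dp": [0,0,0],"angular": [0,0,0]},{"dp": [0,0,0],"angular": [0,0,0]},{"dp": [0,0,0],"angular": [0,0,0]}]' --hand 72

```text
time_s: 23.05
tool_pos: [0.5057, -0.0912, 0.0404]
ee_rot: [3.142, -0.0, -0.367]
contact_force: [0.8, -0.3, 0.2]
grip_width: 0.072
gripper_force: 0.0
```

>>> servo_tool --deltas '[{"dp": [0,0,5],"angular": [0,0,0]},{"dp": [0,0,5],"angular": [0,0,0]},{"dp": [0,0,5],"angular": [0,0,0]},{"dp": [0,0,5],"angular": [0,0,0]},{"dp": [0,0,0],"angular": [0,0,0]}]'

```text
time_s: 23.55
tool_pos: [0.505, -0.0911, 0.0195]
ee_rot: [3.141, 0.001, -0.367]
contact_force: [-0.2, 0.4, -0.3]
grip_width: 0.0718
gripper_force: 0.0
```

>>> servo_tool --deltas '[{"dp": [0,0,0],"angular": [0,0,0]},{"dp": [0,0,0],"angular": [0,0,0]},{"dp": [0,0,0],"angular": [0,0,0]},{"dp": [0,0,0],"angular": [0,0,0]},{"dp": [0,0,0],"angular": [0,0,0]},{"dp": [0,0,0],"angular": [0,0,0]},{"dp": [0,0,0],"angular": [0,0,0]}]' --hand 25

```text
time_s: 24.25
tool_pos: [0.5059, -0.0913, 0.021]
ee_rot: [3.142, -0.001, -0.367]
contact_force: [-1.8, -0.2, 4.9]
grip_width: 0.041
gripper_force: 60.3
```

>>> servo_tool --deltas '[{"dp": [0,0,-3],"angular": [0,0,0]},{"dp": [0,0,-8],"angular": [0,0,0]},{"dp": [0,0,-18],"angular": [0,0,0]},{"dp": [0,0,-25],"angular": [0,0,0]},{"dp": [0,0,-20],"angular": [0,0,0]},{"dp": [0,0,-6],"angular": [0,0,0]},{"dp": [0,0,0],"angular": [0,0,0]}]'

```text
time_s: 24.95
tool_pos: [0.5062, -0.0912, 0.1013]
ee_rot: [-3.141, -0.002, -0.367]
contact_force: [0.1, -0.3, -1.9]
grip_width: 0.0416
gripper_force: 61.6
```

Run:
```python
from h import *
go([.489,-.314,.1],12.3)
i=I('wrist');g=cv2.cvtColor(viewer.camera('wrist'),7)
s=get_state();R=Rt(s);t=s['tool_pos']
for th in(110,150,190):
  for k in cv2.findContours((g>th).astype(np.uint8),0,2)[0]:
    if cv2.contourArea(k)>800:
      for z in((.052+t[2]-.021),.035):
        P=np.array([plane(i,u,v,z) for u,v in k[:,0]]);r=cv2.minAreaRect(np.float32(P[:,:2]*1000));print(th,round(z,3),cv2.boundingRect(k),np.round(r[0],1),np.round(r[1],1),round(r[2]))
```

```text
t 24.95 pos [ 0.5062 -0.0912  0.1013] rot [-1.7998e+02 -1.1000e-01 -2.1020e+01] F [ 0.1 -0.3 -1.9] w 0.0416 dp [ 63.8 214.2   1.3]
turn [  0.   -0.1 -33.3] then dp [-64.3 214.    1.3]
110 0.131 (379, 369, 56, 50) [ 377.1 -136.3] [83.1 14.6] 19
110 0.035 (379, 369, 56, 50) [ 237.6 -149. ] [141.1  24.8] 19
110 0.131 (49, 241, 54, 54) [545.8  20.4] [28.9 28.6] 89
110 0.035 (49, 241, 54, 54) [524. 117.] [49.1 48.6] 89
110 0.131 (230, 232, 102, 125) [491.8 -81.5] [51.2 77. ] 69
110 0.035 (230, 232, 102, 125) [432.2 -56. ] [ 87.  130.7] 69
110 0.131 (441, 57, 119, 172) [ 526.2 -232.8] [70.8 85.5] 12
110 0.035 (441, 57, 119, 172) [ 490.6 -312.8] [120.1 145.1] 12
110 0.131 (463, 0, 78, 22) [ 593.6 -243.5] [52.9 12. ] 84
110 0.035 (463, 0, 78, 22) [ 605.  -330.8] [89.9 20.5] 84
110 0.131 (306, 0, 77, 22) [ 609.5 -159.1] [33.4 10.3] 74
110 0.035 (306, 0, 77, 22) [ 632.1 -187.7] [56.7 17.5] 74
110 0.131 (12, 0, 87, 48) [672.2 -27.2] [66.2 24.5] 53
110 0.035 (12, 0, 87, 48) [738.4  36.2] [112.3  41.5] 53
150 0.131 (379, 369, 56, 49) [ 377.9 -135.2] [80.7 14. ] 17
150 0.035 (379, 369, 56, 49) [ 2
[... 495 characters left out ...]
.4] 84
150 0.131 (306, 0, 77, 22) [ 609.5 -159.1] [33.3 10.3] 74
150 0.035 (306, 0, 77, 22) [ 632.1 -187.7] [56.6 17.5] 74
150 0.131 (44, 0, 54, 48) [663.7 -39. ] [36.9 23.9] 48
150 0.035 (44, 0, 54, 48) [724.1  16.2] [62.7 40.5] 48
190 0.131 (49, 242, 53, 53) [545.8  20.4] [27.8 27.7] 89
190 0.035 (49, 242, 53, 53) [523.9 117.1] [47.2 47.1] 89
190 0.131 (454, 57, 106, 172) [ 525.2 -235.7] [67.1 79.3] 12
190 0.035 (454, 57, 106, 172) [ 489.1 -317.7] [113.9 134.6] 12
190 0.131 (464, 0, 76, 22) [ 593.5 -243.4] [52. 12.] 84
190 0.035 (464, 0, 76, 22) [ 605.  -330.8] [88.3 20.4] 84
190 0.131 (307, 0, 76, 21) [ 609.7 -159.4] [33.   9.9] 74
190 0.035 (307, 0, 76, 21) [ 632.4 -188.1] [55.9 16.7] 74
```

>>> servo_tool --deltas '[{"dp": [0,0,0],"angular": [0,0,-8.3]},{"dp": [0,0,0],"angular": [0,0,-8.3]},{"dp": [0,0,0],"angular": [0,0,-8.3]},{"dp": [0,0,0],"angular": [0,0,-8.4]},{"dp": [-5,16,0],"angular": [0,0,0]},{"dp": [-9,30,0],"angular": [0,0,0]},{"dp": [-11,37,0],"angular": [0,0,0]},{"dp": [-11,37,0],"angular": [0,0,0]},{"dp": [-11,37,0],"angular": [0,0,0]},{"dp": [-9,30,0],"angular": [0,0,0]},{"dp": [-6,20,0],"angular": [0,0,0]},{"dp": [-3,11,0],"angular": [0,0,0]},{"dp": [0,0,0],"angular": [0,0,0]},{"dp": [0,0,0],"angular": [0,0,0]}]'

```text
time_s: 26.4
tool_pos: [0.4885, -0.3163, 0.0997]
ee_rot: [-3.14, 0.0, 0.215]
contact_force: [0.4, 1.1, -1.9]
grip_width: 0.0411
gripper_force: 61.6
```

>>> servo_tool --deltas '[{"dp": [0,0,10],"angular": [0,0,0]},{"dp": [0,0,20],"angular": [0,0,0]},{"dp": [0,0,20],"angular": [0,0,0]},{"dp": [0,0,13],"angular": [0,0,0]},{"dp": [0,0,6],"angular": [0,0,0]},{"dp": [0,0,3],"angular": [0,0,0]},{"dp": [0,0,2],"angular": [0,0,0]},{"dp": [0,0,0],"angular": [0,0,0]},{"dp": [0,0,0],"angular": [0,0,0]}]'

```text
time_s: 27.3
tool_pos: [0.4889, -0.3182, 0.027]
ee_rot: [3.141, -0.001, 0.214]
contact_force: [-0.1, -0.3, -3.1]
grip_width: 0.0414
gripper_force: 61.6
```

>>> servo_tool --deltas '[{"dp": [0,0,1],"angular": [0,0,0]},{"dp": [0,0,1],"angular": [0,0,0]},{"dp": [0,0,0],"angular": [0,0,0]},{"dp": [0,0,0],"angular": [0,0,0]}]'

```text
time_s: 27.7
tool_pos: [0.4885, -0.318, 0.0244]
ee_rot: [3.142, -0.0, 0.214]
contact_force: [0.4, -0.1, -2.5]
grip_width: 0.0413
gripper_force: 61.6
```

>>> servo_tool --deltas '[{"dp": [0,0,1],"angular": [0,0,0]},{"dp": [0,0,0.5],"angular": [0,0,0]},{"dp": [0,0,0],"angular": [0,0,0]}]'

```text
time_s: 28.0
tool_pos: [0.4888, -0.3183, 0.024]
ee_rot: [3.141, -0.0, 0.214]
contact_force: [-2.8, 1.0, 8.3]
grip_width: 0.0412
gripper_force: 63.1
```

On the floor. Release (62 mm stays clear of the walls), rise, and verify from above.

>>> servo_tool --deltas '[{"dp": [0,0,0],"angular": [0,0,0]},{"dp": [0,0,0],"angular": [0,0,0]},{"dp": [0,0,0],"angular": [0,0,0]},{"dp": [0,0,0],"angular": [0,0,0]},{"dp": [0,0,-10],"angular": [0,0,0]},{"dp": [0,0,-20],"angular": [0,0,0]},{"dp": [0,0,-30],"angular": [0,0,0]},{"dp": [0,0,-40],"angular": [0,0,0]},{"dp": [0,0,-40],"angular": [0,0,0]},{"dp": [0,0,-20],"angular": [0,0,0]},{"dp": [0,0,0],"angular": [0,0,0]},{"dp": [0,0,0],"angular": [0,0,0]}]' --hand 62

```text
time_s: 29.2
tool_pos: [0.4885, -0.318, 0.1835]
ee_rot: [3.141, -0.001, 0.214]
contact_force: [-0.1, -0.3, 1.1]
grip_width: 0.062
gripper_force: 0.0
```

Run:
```python
from h import *
go([.489,-.318,.2])
i=I('wrist');im=viewer.camera('wrist')[:,:,::-1];cv2.imwrite('pics/w9.png',im);g=cv2.cvtColor(np.ascontiguousarray(im),6)
for th in(110,190,225):
  for k in cv2.findContours((g>th).astype(np.uint8),1,2)[0]:
    if cv2.contourArea(k)>900:
      for z in(.055,.035):
        P=np.array([plane(i,u,v,z) for u,v in k[:,0]]);r=cv2.minAreaRect(np.float32(P[:,:2]*1000))
        if max(r[1])<160 and min(r[1])>35: print(th,z,cv2.boundingRect(k),np.round(r[0],1),np.round(r[1],1),round(r[2]))
x=int(i['cx']);print(g[150:300:6,200:370:6])
```

```text
t 29.2 pos [ 0.4885 -0.318   0.1835] rot [ 1.7995e+02 -4.0000e-02  1.2280e+01] F [-0.1 -0.3  1.1] w 0.062 dp [  0.5   0.1 -16.5]
110 0.055 (20, 189, 55, 30) [418.9 -48.5] [35.  98.3] 11
110 0.035 (20, 189, 55, 30) [409.2 -31.5] [ 37.4 104.9] 11
110 0.055 (220, 132, 131, 105) [ 493.7 -317.9] [102.  121.2] 12
110 0.035 (220, 132, 131, 105) [ 489.1 -319. ] [108.9 129.3] 12
110 0.055 (217, 129, 136, 111) [ 493.7 -317.8] [106.9 125.9] 12
110 0.035 (217, 129, 136, 111) [ 489.1 -318.9] [114.1 134.4] 12
110 0.055 (259, 0, 126, 92) [ 649.  -318.3] [ 80.1 106.1] 76
110 0.035 (259, 0, 126, 92) [ 654.8 -319.4] [ 85.5 113.2] 76
110 0.035 (176, 0, 64, 35) [ 641.4 -206.6] [37.2 65.1] 6
190 0.055 (259, 0, 125, 91) [ 649.2 -318.3] [ 78.8 104.6] 76
190 0.035 (259, 0, 125, 91) [ 655.  -319.5] [ 84.1 111.6] 76
190 0.035 (176, 0, 64, 35) [ 641.4 -206.4] [37.2 63.7] 6
225 0.055 (260, 0, 124, 91) [ 649.4 -318.4] [ 78.3 104.1] 76
225 0.035 (260, 0, 124, 91) [ 655.2 -319.5] [ 83.5 111.1] 76
225 0.035 (176, 0, 63, 34) [ 641.9 -206.5] [36.1 63.2] 6
[[ 18  21  32 233  63 134 241 248 247 247 251 189 187 170 170 
[... 2263 characters left out ...]
  5  13  22  13  17  23  21  17  20  33  24  23
   28  32  24  15  29  20  29  23  33  83  46]
 [ 82  84  14  15   1  16  12  16  23  18  21  15  19  15  27  28  21  34
   23  31  41  29  30  25  22  10  18  88  86]
 [ 85  12  22  11  20  24  14  13   5  17  15  14  21  21  25  22  28  32
   26  30  26  25  35  27  28   9  18  54  86]
 [ 79  17  16  20  20  21  14  13  16  26  21  25  10  40  23  26  41  28
   21  23  21  33  36  22  31  13  17  10  85]
 [ 43   7  17  14  21  16  19  27  18  30  20  18  28  24  30  33  29  31
   31  32  36  38  20  22  30  30  13  20  75]
 [ 21  20  17  25   7   7  26  23  18   7  26  24  18  22  25  28  27  25
   30  21  27  29  34  57  22  19   7  18  17]]
```

The numbers show the block's square top, with its bore at about (285,194), upright in the middle of the tray. The gripper is clear, so I'll hand it in.

```bash
python3 -c "
from bench import order
print(order.sign_off())"
```

```text
the job is handed in; nothing more can be done
None
```

I've handed the job in at about 29 s. The block at about (0.505, -0.091) took the go pin down to its collar; it now stands released in the middle of the tray. The pin is back home in its stand, and the other block stopped the pin short, so I left it where it stood.

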